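Stand the fallen clamp bracket back up and push it home against the test jig

ROBOT

A 6-joint arm with a two-finger parallel gripper is mounted at the origin on the work surface. World frame = base frame: x ahead of the robot, y to its left, z up, the work surface at z = 0. Lengths are in m, angles in rad, forces in N, time in s.
With the tool pointing down it reaches from about 0.325 to 0.925 m from the base axis. Payload 3.1 kg.
Tool frame: the origin (TCP) lies between the finger pads; the fingertips stand 17 mm ahead of it and the grasp point (between the pads) lies 2 mm behind it; z points along the fingers, y is the direction in which the jaws open and shut (so a half turn about z gives the same grasp; the last joint's range is limited). The gripper opens to 85 mm and grips with 20 to 120 N. Pads are 22 mm wide; open, the fingers measure 114 mm over their backs; the gripper's body (76 mm by 85 mm) begins 54 mm behind the grasp point. The pads swing forward as they close: fully open they stand 13 mm farther back than shut.
Start: joints at [-1.311, 0.217, 1.613, -0, 1.311, -0.112], TCP at [0.227, -0.582, 0.248] pointing down, gripper open.
Joint ranges: [-2.75, 2.75], [-0.78, 2.1], [0.31, 2.55], [-1.13, 4.27], [0.13, 2.63], [-2.58, 2.58]. Speed limits (rad/s): [2.79, 2.79, 3.14, 3.14, 3.14, 3.14].

INTERFACE

Orientations are given as a 3x3 rotation matrix whose columns are the frame's x, y, z axes.
In Python, from rig import manip gives the robot as it stands. Calls block until the motion is done:
- manip.move_ptp(position, orientation): joint-space move of the TCP to a pose.
- manip.servo_line(position, rot=None, speed=0.15, until_force=None): straight line of the TCP; rot=None keeps the orientation; speed is the mean speed in m/s. With until_force (N) it stops when the force on the tool has changed by that much, and returns True; else False.
- manip.move_j(angles): joint-space move.
- manip.ungrasp() and manip.clamp(effort=None): open the fingers fully, or close them until they stop; effort is the grip in N (None keeps the last).
- manip.dwell(seconds).
- manip.inverse_kinematics(position, orientation): joint angles nearest the present ones, or None.
- manip.observe(): the state.
- manip.camera(name): name is "side" or "top"; returns (picture, depth): 384x512x3 uint8, red, green, blue; 384x512 float32, m along the optical axis (not along the pixel's ray), 0 where there is no reading.
- manip.camera_params(name): a dict with "mtx" (3x3 intrinsics, pixels), "camera_from_world" (4x4, takes a point from world to camera coordinates). Camera axes: x right, y down, z forward; pixel columns grow to the right and rows downward; lengths in m; the calibration is good to about 2 mm. A picture is of the moment at which its call begins. camera_params takes no time and is no camera call.
A pose or a line that the arm cannot do raises manip.IKError and nothing moves.
- manip.job_done(): hands the job in, once; it reports no verdict.
The state is a dict: "clock": time; "joints": joint angles; "qd": joint speeds; "effort": joint torques, N m; "tcp_pos": TCP position; "eef_rot": TCP orientation; "force": force on the tool from outside, world axes, zero at the start; "ft_torque": the same for the moment, N m; "opening": finger opening in m.
Only numpy, scipy, OpenCV 4.12 (cv2) and the standard library are available. Lean on these libraries where they do the work, as an engineer would, in place of code of your own. Each camera call takes 0.05 s, during which the arm holds its last target.

TASK

The small clamp bracket of the test jig has fallen on its back: push it over so that it stands upright on its base plate again, then push it along the bench until the front edge of its base is flush against the front face of the jig. Only push it, never grip it, lift it or carry it, and leave the boards, the handheld tester and the spool where they are.

Things in the scene. Friction and masses are not known exactly. Their poses are not given: they have to be found in the camera images.
- bracket: L-shaped aluminium clamp bracket, about 0.7 kg. When standing: x forward (to the jig), z up, origin at the centre of the underside of its base. Base 110 mm (x) by 100 mm (y), 12 mm thick; upright plate 80 mm wide (y), 10 mm thick, along the rear edge (x -55 to -45 mm), 85 mm high over the underside. It slides on the bench with 3 to 7 N (jolts to 16). It starts fallen on its back: see heel and deck.
- heel (a point): Middle of the rear edge of the underside of the bracket's base (bracket x = -55 mm, z = 0): the edge it tips about, on the bench at the start and when standing. At the start the back of the upright lies flat on the bench, reaching 85 mm from here roughly towards the robot (bracket z level, to the robot; bracket x straight up).
- front_l (a point): Point on the bracket: left front corner of the base (bracket x = 55, y = 50 mm), 5 mm above its underside.
- front_r (a point): Point on the bracket: right front corner of the base (bracket x = 55, y = -50 mm), 5 mm above its underside.
- deck: Aluminium plate of the bracket's base, bracket frame, 3 to 12 mm above the underside. At the start it is a vertical wall 110 mm high facing the robot, sole towards the jig. Pushed level, away from the robot, near its top with 2 N or so it turns about the heel edge; once about 35 degrees over (the hidden mass varies) it overbalances and falls onto the sole by itself.
- sole: Rubber sheet under the bracket's base, 100 x 90 mm, 3 mm thick, bracket frame.
- clamp (a point): Point in the middle of the small black toggle clamp with a red grip, fixed rigidly on the front of the bracket's upright (bracket x = -28, z = 60 mm). Clamp and grip lie within bracket x -45 to -13, y -17 to +53, z 20 to 81 mm.
- jig: Test jig, fixed: slick red-brown block 200 mm wide (y), 150 mm deep (x), 25 mm high; on it a green circuit board (240 mm wide, 25 mm back from the front, top 33 mm high) and a white box with a screen (top 57 mm high). Origin at the bottom middle of its front face; x points into the block, away from the robot: the front face is the plane x = 0, y from -100 to +100 mm.
- board_a: Loose bystander: green circuit board 55 x 45 mm, 10 mm high with its parts, lying flat; origin at the centre of its underside.
- board_b: Loose bystander: a second such board.
- tester: Loose bystander: white handheld tester lying flat, 120 x 70 x 24 mm; origin at the centre of its underside.
- spool: Loose bystander: grey spool standing on its flange, 60 mm across, 41 mm high; origin at the centre of its underside.
Not all that is in view belongs to the job. Several things have the shape of the bracket; the one meant has the colours described above.

How it is judged:
On the way, in this order (a step that is already met when the one before it is completed fails the run):
1. the bracket stands upright and at rest on its base (angle between bracket's own z axis and vertical below 0.06 rad and linear speed of bracket below 0.02 m/s), for 0.2 s.
2. the front edge of its base is flush against the jig's front face (angle between bracket's own z axis and vertical below 0.06 rad and x of each of front_l, front_r in the frame of jig above -0.006 m and y of bracket in the frame of jig between -0.09 and 0.09 m and x of bracket in the frame of jig below -0.04 m), for 0.2 s.
At the end, for the whole second after the job is handed in: The bracket stands upright on its base (within 3.4 degrees) and at rest, both front corners of the base within 6 mm of the plane of the jig's front face, the bracket in front of the face and its middle within 90 mm of the face's middle (all of step 2 and linear speed of bracket below 0.02 m/s); the robot touches nothing.
It fails at once if the bracket is lifted: the middle of its rear edge is more than 20 mm above the bench (height (world z) of heel above 0.02 m).
It fails at once if the base is gripped: fingers press on the deck and on the sole at once, over 1 N each (contact force between the fingers and deck above 1 N and contact force between the fingers and sole above 1 N).
It fails at once if a board, the tester or the spool is moved more than 20 mm (distance of any of board_a, board_b, tester, spool from where it was at the start of the episode above 0.02 m).
It also fails if it takes over 50 s, if anything falls off the work surface, if the arm or the gripper's body presses on something with over 40 N, if the wrist force passes 120 N, or if a joint passes its speed limit or range.

## Working session

There is one attempt and no reset: what is moved stays moved. The work goes in short steps, each a Python script; the robot and the scene stay as the last script left them, time stands still between calls to the robot, and variables do not carry over. Pictures are saved under pics/ and viewed, and the job is handed in when it is done.

```bash
ls; mkdir -p pics; python3 - <<'E'
from rig import manip
import cv2,numpy as np
for n in("top","side"):
    p,d=manip.camera(n); cv2.imwrite(f"pics/{n}0.png",p[:,:,::-1]); np.save(f"{n}0d.npy",d); np.save(f"{n}0p.npy",p)
    q=manip.camera_params(n); print(n,q["mtx"].tolist(),np.round(q["camera_from_world"],4).tolist())
print(manip.observe())
E
```

```text
pics
top [[404.97444818164337, 0.0, 253.90617591957053], [0.0, 404.97444818164337, 189.22956709118506], [0.0, 0.0, 1.0]] [[0.0263, -0.9997, -0.0027, 0.0103], [-0.9942, -0.0258, -0.1039, 0.5176], [0.1038, 0.0054, -0.9946, 1.0604], [0.0, 0.0, 0.0, 1.0]]
side [[391.0316418677103, 0.0, 256.2216157848932], [0.0, 391.0316418677103, 195.11105599557135], [0.0, 0.0, 1.0]] [[-0.9173, -0.398, 0.0103, 0.5087], [-0.3161, 0.7123, -0.6267, 0.199], [0.2421, -0.5781, -0.7792, 0.7674], [0.0, 0.0, 0.0, 1.0]]
{'clock': 0.1, 'joints': array([-1.31118859e+00,  2.17687040e-01,  1.61481246e+00,  2.17091820e-05,
        1.31129295e+00, -1.12209802e-01]), 'qd': array([-0.00160988, -0.00169733, -0.0028574 ,  0.0008115 , -0.00032142,
        0.00114725]), 'effort': array([-1.10570607e-03, -3.98072398e+01, -3.04972064e+01, -2.74042968e-04,
        4.23357837e-03,  7.34929387e-06]), 'tcp_pos': array([ 0.22690537, -0.58159352,  0.24707339]), 'eef_rot': array([[ 9.31670660e-01,  3.63303572e-01, -5.44410395e-04],
       [ 3.63303882e-01, -9.31668260e-01,  2.13146401e-03],
       [ 2.67158602e-04, -2.18360889e-03, -9.99997580e-01]]), 'force': array([ 0.09887052, -0.06008821, -0.15261606]), 'ft_torque': array([ 0.01736264, -0.02069502, -0.00606097]), 'opening': 0.08548582469312017}
```

View pics/top0.png

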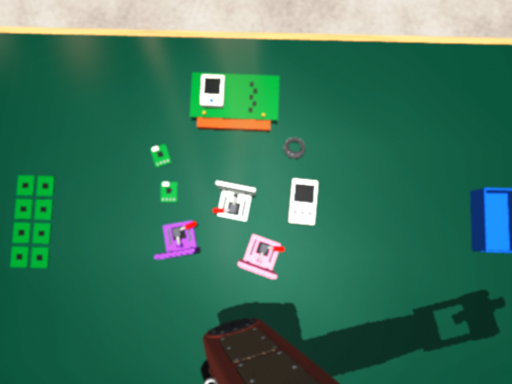

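View pics/side0.png

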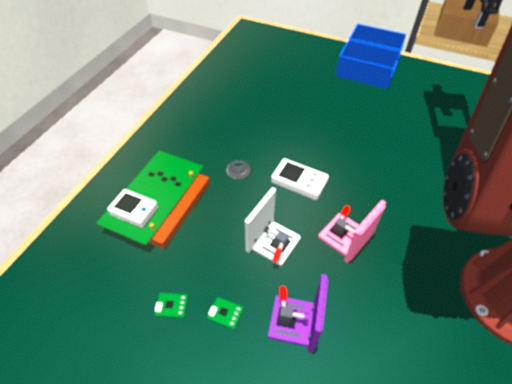

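Bracket-shaped things in the top view are aluminium at (235,202), purple at (179,240) and pink at (263,255). The aluminium one fits: bare-metal colour, its base stands as a wall on the jig side, and its upright lies towards the robot. I'll confirm this in a crop.

```bash
cat > h.py <<'E'
import numpy as np,cv2
from rig import manip
def cam(n,save=None):
    p,d=manip.camera(n)
    if save: cv2.imwrite(f"pics/{save}.png",p[:,:,::-1])
    return p,d
def pts(n,d):
    q=manip.camera_params(n);K=q["mtx"];T=q["camera_from_world"]
    v,u=np.mgrid[0:d.shape[0],0:d.shape[1]]
    c=np.stack([(u-K[0,2])/K[0,0]*d,(v-K[1,2])/K[1,1]*d,d],-1)
    return (c-T[:3,3])@T[:3,:3]
E
python3 - <<'E'
import numpy as np,cv2
from h import *
pt=np.load("top0p.npy");ps=np.load("side0p.npy")
a=cv2.resize(pt[160:300,140:330,::-1],None,fx=4,fy=4,interpolation=cv2.INTER_CUBIC)
b=cv2.resize(ps[170:290,210:400,::-1],None,fx=4,fy=4,interpolation=cv2.INTER_CUBIC)
cv2.imwrite("pics/ct.png",a);cv2.imwrite("pics/cs.png",b)
d=np.load("top0d.npy");W=pts("top",d);h=cv2.cvtColor(pt,cv2.COLOR_RGB2HSV)
print("bench z",np.median(W[300:320,20:100,2]))
def info(nm,m,z=None):
    n,l,s,c=cv2.connectedComponentsWithStats(m.astype(np.uint8))
    for i in range(1,n):
        if s[i,4]>40:
            w=W[l==i];w=w[np.isfinite(w).all(1)]
            r=cv2.minAreaRect((w[:,:2]*1000).astype(np.float32))
            print(nm,np.round(c[i]),s[i,4],"z",np.round(np.percentile(w[:,2],[5,50,95]),3),"rect",np.round(r[0]),np.round(r[1]),round(r[2],1))
H,S,V=h[...,0],h[...,1],h[...,2]
info("orange",(H<15)&(S>150)&(V>100)&(np.arange(384)[:,None]<150))
roi=np.zeros(H.shape,bool);roi[60:300,140:340]=1
info("white",(S<60)&(V>120)&roi)
info("pink",(H>150)&(S>60)&(S<190)&(V>150)&roi)
info("purple",(H>130)&(H<150)&(S>100)&roi)
info("green",(H>50)&(H<70)&(S>150)&(V>120)&roi)
info("spool",(S<80)&(V<120)&roi&(np.arange(512)[None]>280))
E
```

```text
bench z -0.0010301555312195346
orange [233. 124.] 756 z [0.016 0.024 0.028] rect [561.  91.] [208. 310.] 88.9
white [212.  91.] 585 z [0.034 0.056 0.06 ] rect [785. 146.] [65. 96.] 89.2
white [303. 203.] 1032 z [-0.001  0.023  0.027] rect [484. -66.] [135. 188.] 7.9
white [235. 200.] 1173 z [-0.     0.011  0.11 ] rect [474.  75.] [139. 114.] 0.1
white [178. 233.] 101 z [0.012 0.038 0.041] rect [394. 224.] [29. 45.] 75.7
white [261. 251.] 685 z [-0.001  0.009  0.039] rect [354.  -3.] [90. 80.] 70.4
white [256. 271.] 213 z [-0.002  0.108  0.112] rect [303.  10.] [117.  24.] 71.8
pink [265. 246.] 56 z [0.002 0.015 0.03 ] rect [370. -14.] [32. 70.] 21.6
pink [256. 266.] 165 z [0.005 0.054 0.106] rect [307.  10.] [111.  26.] 72.6
purple [178. 242.] 801 z [0.005 0.01  0.11 ] rect [392. 155.] [ 90. 274.] 10.8
green [245.  98.] 2326 z [0.029 0.033 0.036] rect [637.  97.] [230. 435.] 80.9
green [161. 156.] 111 z [0.    0.003 0.007] rect [502. 170.] [357.  55.] 48.4
green [169. 192.] 154 z [-0.     0.003  0.007] rect [506. 258.] [50. 41.] 2.6
spool [294. 148.] 232 z [-0.     0.004  0.031] rect [542. -28.] [ 59. 286.] 59.9
spool [304. 193.] 272 z [0.021 0.024 0.027] rect [ 511. -111.] [47. 42.] 85.8
```

View pics/ct.png

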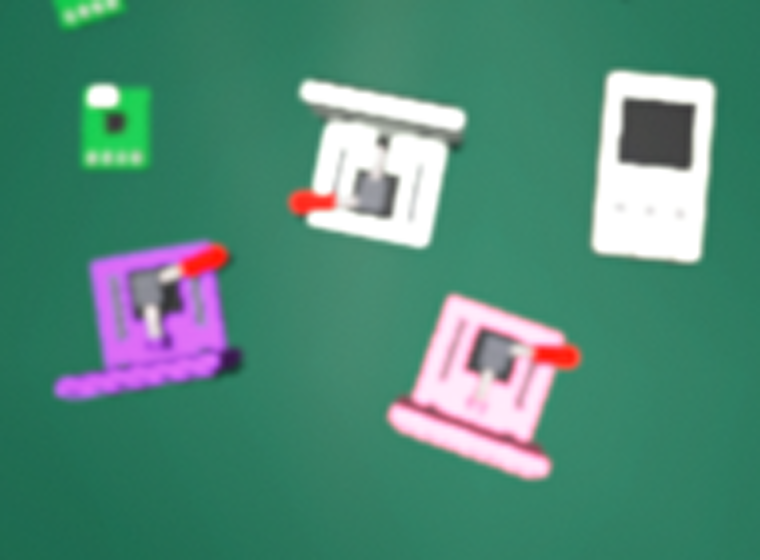

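View pics/cs.png

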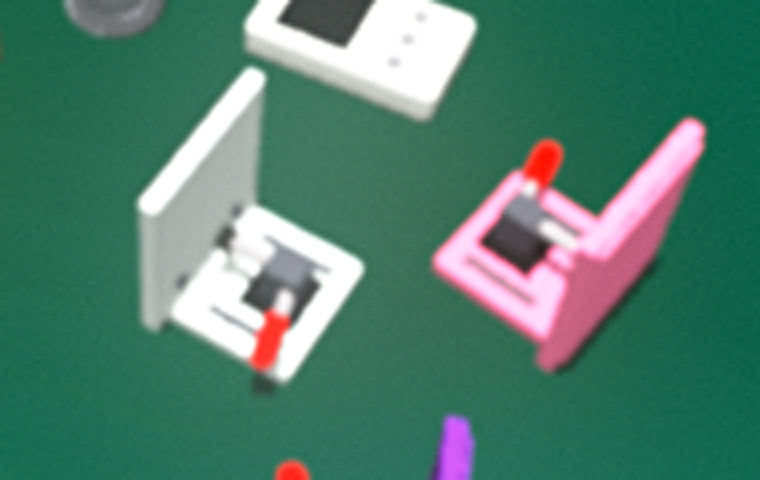

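The crop confirms that the white/aluminium one at (235,200) is the target: base wall up on the jig side, clamp with red grip facing up. The pink and purple ones face the other way and are coloured. Next I'll measure the bracket, the jig face and the bystanders precisely.

```bash
cat >> h.py <<'E'
def ray(n,uv,z):
    q=manip.camera_params(n);K=q["mtx"];T=q["camera_from_world"];R=T[:3,:3];C=-R.T@T[:3,3]
    uv=np.atleast_2d(uv).astype(float)
    g=np.c_[(uv-K[[0,1],2])/K[0,0],np.ones(len(uv))]@R
    return (C+g*((z-C[2])/g[:,2])[:,None])[:,:2]
def comp(m,near):
    n,l,s,c=cv2.connectedComponentsWithStats(m.astype(np.uint8))
    i=1+np.argmin(np.where(s[1:,4]>40,np.hypot(*(c[1:]-near).T),1e9)); return l==i
def uvs(m):
    v,u=np.nonzero(m);return np.c_[u,v].astype(float)
def rect(n,m,z):
    c=max(cv2.findContours(m.astype(np.uint8),cv2.RETR_EXTERNAL,cv2.CHAIN_APPROX_NONE)[0],key=len)[:,0]
    return cv2.boxPoints(cv2.minAreaRect((ray(n,c,z)*1000).astype(np.float32)))
def hsv(p):
    h=cv2.cvtColor(p,cv2.COLOR_RGB2HSV);return h[...,0],h[...,1],h[...,2]
E
python3 - <<'E'
from h import *
p=np.load("top0p.npy");d=np.load("top0d.npy");W=pts("top",d);H,S,V=hsv(p)
wall=comp((S<60)&(V>120)&(W[...,2]>0.09),(235,187))
print("wall px",wall.sum(),rect("top",wall,.11).round(1).tolist())
# lower edge of orange per column at top edge z=.025 -- front face
o=comp((H<15)&(S>150)&(V>100),(233,124))
print("orange rect z.025",rect("top",o,.025).round(1).tolist())
us=np.arange(200,268);lo=np.array([np.nonzero(o[:,u])[0].max()+.5 for u in us])
w=ray("top",np.c_[us,lo],.025);k=np.polyfit(w[:,1],w[:,0],1);print("face bottom boundary x=a*y+b if z=.025",k); w=ray("top",np.c_[us,lo],0.0);print("if z=0",np.polyfit(w[:,1],w[:,0],1))
ed=np.nonzero(o.any(0))[0];print(ed.min(),ed.max(),ray("top",[[ed.min()-.5,124],[ed.max()+.5,124]],.025))
# plate lying
pl=comp((S<60)&(V>120)&(W[...,2]<0.03)&(W[...,2]>0.003),(236,208))
print("plate",rect("top",pl,.010).round(1).tolist())
t=comp((S<70)&(V>100),(303,203));print("tester",rect("top",t,.024).round(1).tolist())
for nm,nr in(("a",(161,156)),("b",(169,192))): print(nm,rect("top",comp((H>50)&(H<75)&(S>120)&(V>110),nr),.003).round(1).tolist())
m=np.zeros(S.shape,bool);m[130:165,278:312]=1
print("spool",rect("top",comp(m&(S<110)&(V<125),(294,148)),.04).round(1).tolist())
E
```

```text
wall px 211 [[498.1000061035156, 23.5], [513.7000122070312, 20.899999618530273], [530.2000122070312, 118.9000015258789], [514.5999755859375, 121.5]]
orange rect z.025 [[679.0, -15.100000381469727], [708.2000122070312, -15.600000381469727], [711.2999877929688, 187.60000610351562], [682.0999755859375, 188.10000610351562]]
face bottom boundary x=a*y+b if z=.025 [0.01188527 0.67981105]
if z=0 [0.01188527 0.68617428]
196 270 [[ 0.69265198  0.18832944]
 [ 0.69789335 -0.01686464]]
plate [[431.0, 43.79999923706055], [505.5, 30.799999237060547], [519.5, 111.0], [444.8999938964844, 123.9000015258789]]
tester [[423.70001220703125, -141.8000030517578], [549.0999755859375, -151.0], [554.5999755859375, -75.0999984741211], [429.20001220703125, -65.9000015258789]]
a [[571.2999877929688, 297.70001220703125], [588.4000244140625, 252.89999389648438], [643.7000122070312, 273.8999938964844], [626.5999755859375, 318.79998779296875]]
b [[477.0, 280.20001220703125], [479.1000061035156, 233.39999389648438], [537.4000244140625, 236.10000610351562], [535.2000122070312, 282.79998779296875]]
spool [[591.5, -68.4000015258789], [619.5999755859375, -120.69999694824219], [669.7000122070312, -93.69999694824219], [641.5999755859375, -41.5]]
```

Measured:
- **Bracket:** heel about (0.521, 0.070), yaw about -0.167.
- **Jig:** face plane about x = 0.686 + 0.012·y, middle y about 0.087, yaw about -0.012.
- **Clearance:** the bystanders are at least 50 mm from the path.

I'll close the fingers and push the wall near its top.

```bash
cat >> h.py <<'E'
def tool(yaw):
    y=-np.array([-np.sin(yaw),np.cos(yaw),0]);z=np.array([0,0,-1.]);return np.c_[np.cross(y,z),y,z]
def fr(o,yaw,a,b,z):
    c,s=np.cos(yaw),np.sin(yaw);return np.array([o[0]+c*a-s*b,o[1]+s*a+c*b,z])
E
python3 - <<'E'
from h import *
hl=(.521,.070);yw=-.167;R=tool(yw)
manip.clamp(40)
manip.move_ptp(fr(hl,yw,-.048,.003,.22),R)
manip.servo_line(fr(hl,yw,-.048,.003,.108),speed=.1)
o=manip.observe();print(o["clock"],o["tcp_pos"],o["opening"],o["force"])
cam("side","s1");cam("top","t1")
E
```

```text
4.6417 [0.47494837 0.08096255 0.10877086] 0.00020451246642543932 [-0.08712745  0.4315687   0.01205805]
```

View pics/s1.png

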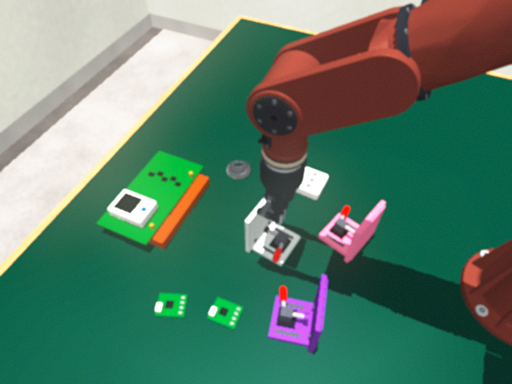

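The closed fingers are just behind the wall at (272,212) in the side view, and nothing is touching. I'll push until it overbalances, checking the wrist force along the way.

```bash
python3 - <<'E'
from h import *
hl=(.521,.070);yw=-.167
for a in (-.02,0,.02,.035,.045,.055,.065):
    manip.servo_line(fr(hl,yw,a,.003,.108),speed=.05)
    f=manip.observe()["force"];print(a,f.round(1))
cam("side","s2")
print(manip.observe()["clock"])
E
```

```text
-0.02 [-2.3  0.6  0.7]
0 [-0.9  0.1  1.2]
0.02 [-1.1 -0.1  1. ]
0.035 [-1.  -0.1  2.1]
0.045 [-0.6  0.5  0.3]
0.055 [ 0.5 -0.2 -0.4]
0.065 [-0.1 -0.6 -0.7]
8.1
```

View pics/s2.png

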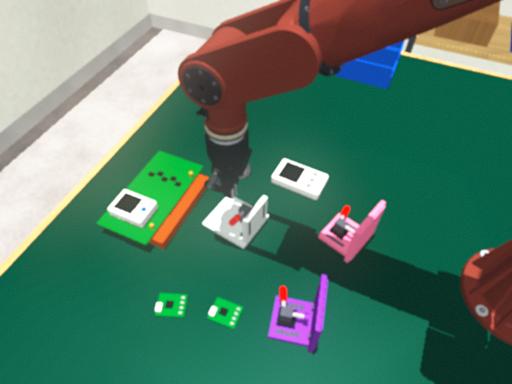

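It has overbalanced and stands on its base in the side view, with the upright at (257,218). Next I'll lift clear, move back and measure again.

```bash
python3 - <<'E'
from h import *
hl=(.521,.070);yw=-.167;R=tool(yw)
manip.servo_line(fr(hl,yw,.065,.003,.22),speed=.25)
manip.move_ptp(fr(hl,yw,-.13,.02,.22),R)
p,d=cam("top","t3");cam("side","s3");np.save("t3p.npy",p);np.save("t3d.npy",d)
print(manip.observe()["clock"])
W=pts("top",d);H,S,V=hsv(p)
m=(S<60)&(V>120)
b=comp(m&(W[...,2]>.004)&(W[...,2]<.02),(232,160));print(b.sum(),rect("top",b,.012).round(1).tolist())
u=comp(m&(W[...,2]>.07)&(W[...,2]<.1)&(W[...,0]>.45)&(W[...,0]<.6),(236,190));print(u.sum(),rect("top",u,.085).round(1).tolist())
E
```

```text
9.6
1030 [[515.0, 21.200000762939453], [627.2999877929688, 0.5], [645.9000244140625, 101.80000305175781], [533.7000122070312, 122.4000015258789]]
189 [[515.5999755859375, 31.200000762939453], [554.2999877929688, 24.399999618530273], [568.0, 102.80000305175781], [529.2999877929688, 109.5999984741211]]
```

View pics/t3.png

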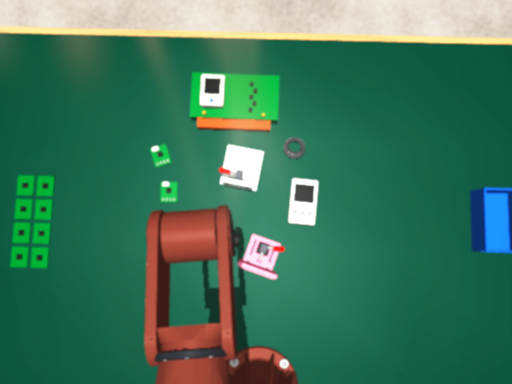

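View pics/s3.png

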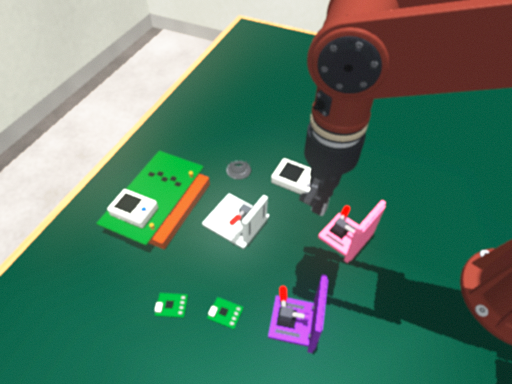

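The bracket stands with its base between (515,21), (534,122), (646,102) and (627,1) mm, yaw about -0.18. It needs about 50 mm forward and roughly 10° counter-clockwise. I'll push from behind, a bit right of centre, keeping the gripper body above the upright.

```bash
python3 - <<'E'
from h import *
yj=-.012;R=tool(yj);y0=.058
manip.move_ptp([.475,y0,.18],R)
manip.servo_line([.475,y0,.052],speed=.12)
print(manip.observe()["force"].round(1))
for x in(.51,.53,.55,.558):
    r=manip.servo_line([x,y0,.052],speed=.04,until_force=25)
    o=manip.observe();print(x,r,o["tcp_pos"].round(4),o["force"].round(1))
    if r:break
p,d=cam("top","t4");cam("side","s4")
print(manip.observe()["clock"])
W=pts("top",d);H,S,V=hsv(p)
b=comp((S<60)&(V>120)&(W[...,2]>.004)&(W[...,2]<.02),(232,150));print(b.sum(),rect("top",b,.012).round(1).tolist())
E
```

```text
[ 0.1 -0.1  0.2]
0.51 False [0.5092 0.058  0.0514] [-2.7 -0.7 -0.6]
0.53 False [0.5309 0.0582 0.0523] [-1.2 -0.4 -1.2]
0.55 False [0.5502 0.058  0.0521] [-1.9 -0.2 -0.4]
0.558 False [0.5582 0.058  0.0521] [-1.6  0.2 -1.1]
14.0833
75 [[638.5, 18.5], [674.0, 2.0999999046325684], [716.5999755859375, 94.5], [681.2000122070312, 110.9000015258789]]
```

View pics/s4.png

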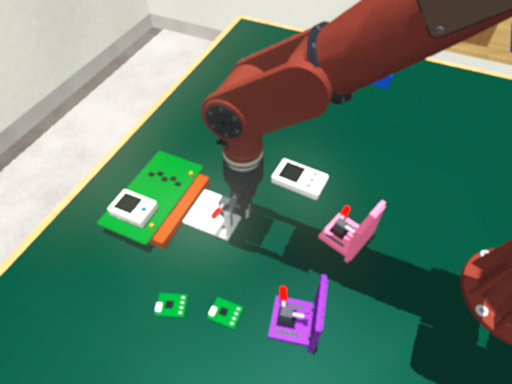

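View pics/t4.png

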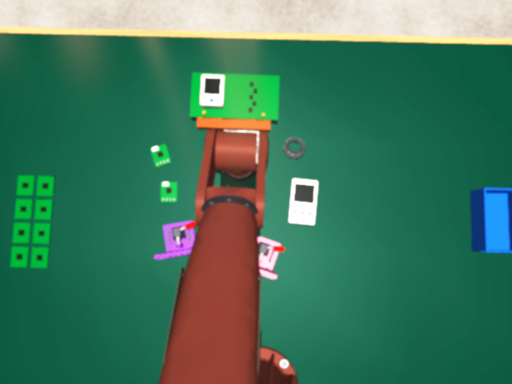

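The bracket now looks nearly square to the jig, with its front edge at row ~131 in the top view, just short of the face. I'll keep pushing slowly to contact.

```bash
python3 - <<'E'
from h import *
y0=.058
for x in np.arange(.561,.583,.003):
    r=manip.servo_line([x,y0,.052],speed=.02,until_force=20)
    o=manip.observe();print(round(x,3),r,o["tcp_pos"].round(4),o["force"].round(1))
    if r or o["force"][0]<-18:break
manip.servo_line([.48,y0,.052],speed=.08)
manip.servo_line([.45,y0,.22],speed=.25)
manip.move_ptp([.36,y0+.1,.25],tool(0))
p,d=cam("top","t5");ps,ds=cam("side","s5")
print(manip.observe()["clock"])
W=pts("top",d);H,S,V=hsv(p)
b=comp((S<60)&(V>120)&(W[...,2]>.004)&(W[...,2]<.02),(232,150));print(b.sum(),rect("top",b,.012).round(1).tolist())
a=cv2.resize(np.hstack([p[100:200,170:310],ps[150:250,140:280]])[:,:,::-1],None,fx=2.8,fy=2.8,interpolation=cv2.INTER_CUBIC)
cv2.imwrite("pics/c5.png",a)
E
```

```text
0.561 False [0.5604 0.0581 0.0519] [-4.8  0.1  0.3]
0.564 False [0.5605 0.0582 0.0512] [-11.3  -0.1   3.8]
0.567 False [0.5604 0.0582 0.0503] [-16.4  -0.    6.9]
0.57 False [0.5607 0.0582 0.0494] [-21.2  -1.1  10.2]
18.1
72 [[574.7000122070312, 112.69999694824219], [575.9000244140625, 77.0999984741211], [609.2000122070312, 78.19999694824219], [607.9000244140625, 113.9000015258789]]
```

View pics/c5.png

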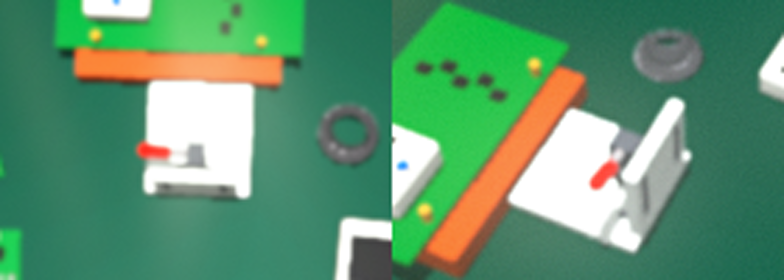

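It stalled at 20 N against the jig and the bracket is upright. Next I'll check how flush it is at each front corner.

```bash
python3 - <<'E'
from h import *
for n in("top","side"):
    p,d=cam(n); H,S,V=hsv(p);W=pts(n,d)
    w=comp((S<70)&(V>110)&(W[...,0]>.5)&(W[...,0]<.7)&(W[...,1]>-.05)&(W[...,1]<.18),(232,150) if n=="top" else (222,215))
    o=comp((H<15)&(S>150)&(V>90),(233,124) if n=="top" else (181,211))
    if n=="top":
        us=np.arange(224,259)
        a=np.array([np.nonzero(w[:,u])[0].min()-.5 for u in us])
        f=ray(n,np.c_[us,a],.012);print("base front edge",np.polyfit(f[:,1],f[:,0],1),f[0],f[-1])
        us=np.r_[199:220,262:268];lo=np.array([np.nonzero(o[:,u])[0].max()+.5 for u in us]);f=ray(n,np.c_[us,lo],0);print("face",np.polyfit(f[:,1],f[:,0],1),f[:, 1].min(),f[:,1].max())
        gap=[np.nonzero(w[:,u])[0].min()-np.nonzero(o[:,u])[0].max()-1 for u in range(222,261)];print("gap px",gap)
    c=max(cv2.findContours(w.astype(np.uint8),0,cv2.CHAIN_APPROX_NONE)[0],key=len)[:,0]
    print(n,w.sum(),rect(n,w,.012).round(1).tolist())
E
```

```text
base front edge [0.00790034 0.68537666] [0.68540579 0.11100784] [0.68498698 0.01692047]Traceback (most recent call last):
  File "<stdin>", line 10, in <module>
    return umr_maximum(a, axis, None, out, keepdims, initial, where)
ValueError: zero-size array to reduction operation maximum which has no identity
```

```bash
python3 - <<'E'
from h import *
p,_=cam("top","t6");H,S,V=hsv(p)
print("tester",rect("top",comp((S<70)&(V>100),(303,203)),.024).mean(0))
for nr in((161,156),(169,192)): print(rect("top",comp((H>50)&(H<75)&(S>120)&(V>110),nr),.003).mean(0))
m=np.zeros(S.shape,bool);m[130:165,278:312]=1
print("spool",rect("top",comp(m&(S<110)&(V<125),(294,148)),.04).mean(0))
print(manip.observe()["clock"]);manip.job_done()
E
```

```text
tester [ 489.1455 -108.4532]
[607.7057  285.59283]
[507.15643 258.1292 ]
spool [630.58344 -81.06471]
18.2
the job is handed in; nothing more can be done
```

The bracket is standing upright on its base with its front edge against the jig, and I handed the job in at about 18 s. I only pushed it, with closed fingers: first near the top of the base wall until it tipped over, then from behind along the bench until it stalled at about 21 N against the face.

- **Flushness:** the last top view puts the front edge at x = 0.685 m and the face at about 0.686–0.687 m. That is 1–2 mm short at both corners, within the camera calibration error, with a skew of about 0.004 rad.
- **Sideways position:** the bracket's middle is about 23 mm from the face's middle, against the 90 mm allowed.
- **Bystanders:** the boards, tester and spool measured within 1 mm of where they started. The arm was backed away clear of everything before hand-in.
- **Check that failed:** my last script crashed when I tried to re-measure the jig face with the bracket in place. The flushness figure therefore uses the face as measured at the start, plus the stall against it and an enlarged picture showing no visible gap.

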